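Swap the order tag on the packing-lane rail

ROBOT

A 7-joint arm with a two-finger parallel gripper is mounted at the origin on the work surface. World frame = base frame: x ahead of the robot, y to its left, z up, the work surface at z = 0. Lengths are in m, angles in rad, forces in N, time in s.
With the tool pointing down it reaches from about 0.4 to 0.875 m from the base axis. Payload 4.4 kg.
Tool frame: the origin (TCP) lies at the very end of the fingers, on their centre line; the grasp point (between the pads) lies 19 mm behind it (manip.grip_depth is the distance from the TCP to the grasp point, in m); z points along the fingers, y is the direction in which the jaws open and shut (so a half turn about z gives the same grasp; the last joint's range is limited). The gripper opens to 85 mm and grips with 20 to 120 N. Pads are 22 mm wide; open, the fingers measure 114 mm over their backs; the gripper's body (76 mm by 85 mm) begins 54 mm behind the grasp point. The pads swing forward as they close: fully open they stand 13 mm farther back than shut.
Start: joints at [1.071, 0.628, 0.038, 1.517, -0.027, 0.996, -0.02], TCP at [0.273, -0.59, 0.231] pointing down, gripper open.
Joint ranges: [-3.06, 3.06], [-0.37, 2.12], [-1.25, 1.32], [0.18, 2.47], [-1.1, 4.24], [0.23, 1.98], [-2.94, 2.94]. Speed limits (rad/s): [2.57, 2.57, 3.14, 3.14, 3.14, 3.14, 3.14].

INTERFACE

Orientations are given as a unit quaternion [w, x, y, z].
In Python, from workcell import manip, grab_frame gives the robot as it stands.
- The arm moves only by the shell command python3 -m inch 'ROWS' [OPENING] [FORCE]. ROWS is JSON, a list of rows, each a list of 4 numbers: the shift along the tool's x, y, z in mm, then the turn about the tool's z in rad. In form: [[dx, dy, dz, yaw], ...]. A call has 1 to 5 rows; each row shifts and turns the commanded pose from where the row before left it, along the tool's axes as they then stand; what a row does not reach is not made up. A row lasts 1/12 s, in which the tool goes at most 41.7 mm and 7.16 degrees, less where a joint would pass 70% of its speed; a pose out of reach is approached as far as the arm can. A call is refused whole if a number of a shift passes 41.7 or a number of a turn 0.125, either way. A call with a gripper value outside its range is refused whole. OPENING is the opening, from 0 (shut) to 1 (fully open), set as the call begins (- or left out, the last holds). The fingers move at their own pace and stop on an object; FORCE is the grip in N (left out, the last holds). Time passes only in rows, so rows that do not move let the fingers close. It gives the time, the measured TCP pose, the force and the opening at its end, in the units of the state.
- manip.get_obs(): the state, without advancing time (a new reading comes with each control period).
- grab_frame(name): name is "side" or "top" or "wrist"; returns a dict with "img" (400x640x3 uint8, red, green, blue), "fx", "fy", "cx", "cy" (pixels), "k1" (the pictures are not rectified: a ray, as slopes to the right and down, at radius r is drawn at 1 + k1 r^2 times it, then the intrinsics apply), "R" (3x3) and "t" (3): a world point X has camera coordinates R X + t. Camera axes: x right, y down, z forward; pixel columns grow to the right and rows downward; lengths in m; the calibration is good to about 2 mm. A picture is of the moment at which its call begins. There is no depth.
- manip.hand_in(): hands the job in, once; it reports no verdict.
The state is a dict: "t": time; "joint_pos": joint angles; "joint_vel": joint speeds; "joint_efforts": joint torques, N m; "position": TCP position; "orientation": TCP orientation; "wrist_force": force on the tool from outside, world axes, zero at the start; "moment": the same for the moment, N m; "opening": finger opening in m.
Only numpy, scipy, OpenCV 4.12 (cv2) and the standard library are available. Lean on these libraries where they do the work, as an engineer would, in place of code of your own. Each camera call takes 0.05 s, during which the arm holds its last target. There are 200 camera calls.

TASK

Change the lane's order tag: first take the red tag off the rail and stand it upright, fully down, in the rack's empty slot, the one between the green clips. Then take the yellow tag from the rack, hook it onto the rail over the green stretch near the rail's end, and slide it along, hooked on the rail all the way, until it hangs centred on the red mark where the red tag was. Leave the other tags and the packing things where they are.

Things in the scene. Friction and masses are not known exactly. Their poses are not given: they have to be found in the camera images.
- red: red order tag, hanging at the mark; rigid, 176 mm tall, 150 g. Origin: centre of its lower edge; z up, x across its thickness, y across its width (along the rail). Plate 8 mm thick (x), 70 wide (y), z 0 to 80; above it a C-hook, open to +x; on top a grip tab 12 mm thick (x), 36 wide (y), z 129 to 176, on the centre line
- red_hook (a point): where the rail's axis lies in red's hook when hung: tag x 0, y 0, z 114. Hook 40 mm wide in y: spine x -18 to -11, V roof (top z 129), lip x 11 to 17 down to z 108. The mouth to +x is 28 mm high, plate top (z 80) to lip (z 108). To unhook: raise 20 mm (rail at z 94), move the tag to its -x by 35 mm or more; to hook, the reverse
- yellow: an order tag of the same shape as the red one, yellow, standing in a slot of the rack; origin, axes and hook as for red
- yellow_hook (a point): point in the yellow tag's hook, at x 0, y 0, z 114 mm in its frame, where the rail's axis lies when it hangs; axes as the tag's
- rail: fixed stand. Round aluminium bar, 14 mm in diameter, along its y, axis 200 mm above the origin, between blue posts (22 by 18 mm, to z 210) at y -212 and +212; base plate 80 by 460 by 12 mm. Origin: centre of the base's underside; +x away from the robot. Green stretch, on the bar and on the base below: y +97 to +197 mm, the end nearest the rack
- mark: red mark on the rail: a 10 mm wide red band round the bar, and a red line across the base plate below. Origin: on the rail's axis, at the band's centre; axes as the rail's (y along the rail, z up)
- rack: fixed blue slotted rack, 230 (x) by 104 (y) by 40 mm tall, origin at the centre of its underside. Four slots across it, at x -82.5, -27.5, +27.5 and +82.5 mm, each 13 mm (x) by 75 mm (y), 30 mm deep (floor at z 10). Three hold tags (standing with the rack's x and y axes as theirs); one is empty
- clip: pair of green clips on the rack's two edges at the ends of the empty slot. Origin: centre of that slot's floor, 10 mm above the bench; axes as the rack's
- blue: an order tag of the same shape as the red one, blue, hanging on the rail beyond the mark: leave it alone
- white: an order tag of the same shape as the red one, white, standing in the rack: leave it alone
- grey: an order tag of the same shape as the red one, grey, standing in the rack: leave it alone
- tower: stack of clear and red tape rolls, 90 mm in diameter, 150 mm tall, loose; origin under its centre
- dispenser: orange hand tape dispenser with a roll, about 110 by 54 by 80 mm tall, loose; origin under its centre, x along its length
- scanner: black and grey hand scanner lying on the bench, about 165 by 66 by 44 mm, loose; origin under it, x towards its head
- carton: small yellow carton, 100 (x) by 200 (y) by 90 mm tall, loose, beyond the rail; origin under its centre
Not all that is in view belongs to the job. There is more than one size of the red; the job needs the smaller.

How it is judged:
On the way, in this order (a step that is already met when the one before it is completed fails the run):
1. the red tag stands in the empty slot between the green clips (horizontal distance between red and clip below 0.008 m and z of red in the frame of clip between -0.006 and 0.006 m and angle between red's own z axis and vertical below 0.2 rad), for 0.2 s.
2. the yellow tag is hooked on the rail over the green stretch (x of yellow_hook in the frame of mark between -0.007 and 0.007 m and z of yellow_hook in the frame of mark between -0.007 and 0.007 m and angle between yellow's own z axis and vertical below 0.25 rad and y of yellow_hook in the frame of rail above 0.09 m), for 0.2 s.
At the end, for the whole second after the job is handed in: red stands in the clipped slot, foot within 8 mm of the slot centre and 6 mm of its floor, tilt under 0.2 rad; yellow hangs on the rail, hook within 10 mm of the mark along the rail and 7 mm of the rail axis, tilt under 0.25 rad; both still (all of step 1 and linear speed of each of red, yellow below 0.03 m/s and angular speed of each of red, yellow below 0.5 rad/s and x of yellow_hook in the frame of mark between -0.007 and 0.007 m and z of yellow_hook in the frame of mark between -0.007 and 0.007 m and angle between yellow's own z axis and vertical below 0.25 rad and y of yellow_hook in the frame of mark between -0.01 and 0.01 m); the robot touches nothing.
It fails at once if the yellow tag was lifted over the rail away from the green stretch instead of slid (raised more than 12 mm above hanging, within 40 mm of the bar) (x of yellow_hook in the frame of rail between -0.04 and 0.04 m and y of yellow_hook in the frame of rail between -0.19 and 0.075 m and z of yellow_hook in the frame of rail between 0.212 and 0.3 m).
It fails at once if another tag was moved more than 20 mm (distance of any of blue, white, grey from where it was at the start of the episode above 0.02 m).
It fails at once if one of the packing things was moved more than 25 mm or tipped (distance of any of tower, dispenser, scanner, carton from where it was at the start of the episode above 0.025 m or angle between any of tower, dispenser, scanner, carton's own z axis and vertical above 0.35 rad).
It also fails if it takes over 66 s, if anything falls off the work surface, if the arm or the gripper's body presses on something with over 40 N, if the wrist force passes 120 N, or if a joint passes its speed limit or range.

## Working session

There is one attempt and no reset: what is moved stays moved. The work goes in short steps, Python scripts to look and compute and a shell command to move; the robot and the scene stay as the last step left them, time stands still between calls to the robot, and variables do not carry over. Pictures are saved under pics/ and viewed, about 8 in all and at most 12, crops included, and the job is handed in when it is done.

```bash
ls; mkdir -p pics; python3 - <<'E'
from workcell import manip, grab_frame
import cv2, numpy as np, pickle
o=manip.get_obs(); print(o['t'],o['position'],o['orientation'],o['opening'],manip.grip_depth)
for n in ['side','top']:
    f=grab_frame(n); pickle.dump(f,open(f'pics/{n}0.pkl','wb'))
    cv2.imwrite(f'pics/{n}0.png',f['img'][:,:,::-1])
    print(n,f['fx'],f['cx'],f['cy'],f['k1'],np.round(f['R'],3).tolist(),np.round(f['t'],3), np.round(-f['R'].T@f['t'],3))
E
```

```text
pics
0.0 [ 0.2729615  -0.5891978   0.23039649] [-9.38772434e-04  9.76569945e-01  2.15198084e-01 -2.14824794e-04] 0.0854939260176044 0.0187
side 496.68774183368066 324.57642534488036 201.0563354517763 -0.14541473692585008 [[-0.951, -0.309, -0.024], [-0.159, 0.553, -0.818], [0.266, -0.774, -0.574]] [0.504 0.186 1.122] [0.211 0.921 0.808]
top 374.1449395297953 319.4704207006135 198.43906583729674 -0.04078178495894845 [[-0.014, -1.0, 0.011], [-0.998, 0.013, -0.057], [0.057, -0.012, -0.998]] [0.006 0.528 1.03 ] [0.469 0.011 1.058]
```

View pics/side0.png

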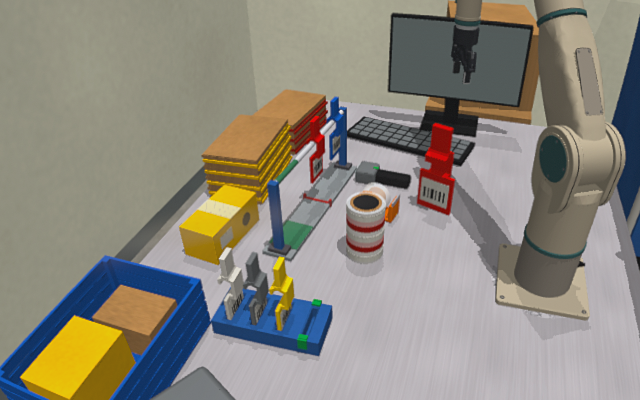

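View pics/top0.png

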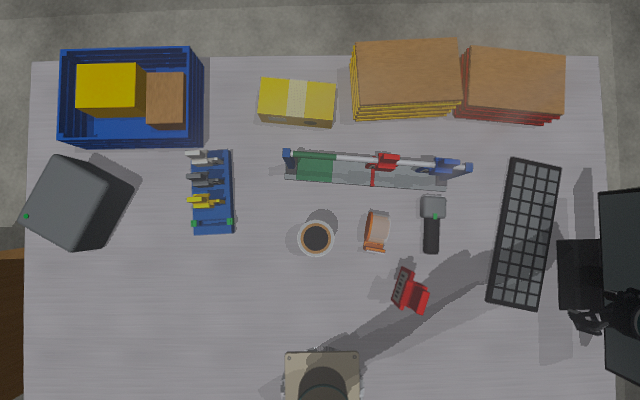

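Both views show two red things. The small red tag hangs on the rail at side (318,150) and top (383,162). The large decoy stands free at side (436,170) and top (410,290). I choose the hanging one. The yellow tag is at side (283,295) and top (205,200), and the green clips are at top (195,223) and (230,222). The yellow carton and boxes are not the target. Next is a close crop.

```bash
cat > h.py <<'E'
import numpy as np, cv2, pickle
from workcell import manip, grab_frame
def rays(f,uv):
    K=np.array([[f['fx'],0,f['cx']],[0,f['fy'],f['cy']],[0,0,1]])
    p=cv2.undistortPoints(np.array(uv,float).reshape(-1,1,2),K,np.array([f['k1'],0,0,0])).reshape(-1,2)
    R=np.array(f['R']);d=np.c_[p,np.ones(len(p))]@R
    return -R.T@np.array(f['t']),d
def onz(f,uv,z):
    c,d=rays(f,uv); return c+d*((z-c[2])/d[:,2])[:,None]
def tri(fa,ua,fb,ub):
    c1,d1=rays(fa,ua);c2,d2=rays(fb,ub);out=[]
    for a,b in zip(d1,d2):
        s=np.linalg.lstsq(np.c_[a,-b],c2-c1,rcond=None)[0]
        p,q=c1+a*s[0],c2+b*s[1]; out.append(np.r_[(p+q)/2,np.linalg.norm(p-q)])
    return np.array(out)
def proj(f,X):
    r,_=cv2.Rodrigues(np.array(f['R'],float))
    K=np.array([[f['fx'],0,f['cx']],[0,f['fy'],f['cy']],[0,0,1.]])
    return cv2.projectPoints(np.array(X,float).reshape(-1,1,3),r,np.array(f['t'],float),K,np.array([f['k1'],0,0,0.]))[0].reshape(-1,2)
def blobs(f,lo,hi,box,mina=4):
    h=cv2.cvtColor(f['img'],cv2.COLOR_RGB2HSV);m=cv2.inRange(h,lo,hi)
    k=np.zeros_like(m);x0,y0,x1,y1=box;k[y0:y1,x0:x1]=m[y0:y1,x0:x1]
    n,_,s,c=cv2.connectedComponentsWithStats(k)
    return [(s[i][4],*s[i][:4],*np.round(c[i],1)) for i in range(1,n) if s[i][4]>=mina]
E
python3 - <<'E'
from h import *
T=pickle.load(open('pics/top0.pkl','rb'));S=pickle.load(open('pics/side0.pkl','rb'))
c=lambda f,x0,y0,x1,y1,s:cv2.resize(f['img'][y0:y1,x0:x1],None,fx=s,fy=s,interpolation=cv2.INTER_CUBIC)
out=np.zeros((600,800,3),np.uint8)
def put(im,x,y): out[y:y+im.shape[0],x:x+im.shape[1]]=im
put(c(T,278,142,478,194,4),0,0)
put(c(T,182,142,242,242,3.9),0,208)
put(c(S,205,240,335,355,3),240,208)
put(c(S,300,90,350,190,3),640,208)
cv2.imwrite('pics/c1.png',out[:,:,::-1])
G=((45,100,60),(85,255,255))
print('topG',*blobs(T,*G,(180,130,350,245)),sep='\n');print('sideG',*blobs(S,*G,(200,150,350,360)),sep='\n')
R=((0,150,80),(8,255,255))
print('topR',*blobs(T,*R,(340,140,420,190)),sep='\n');print('sideR',*blobs(S,*R,(290,90,350,210)),sep='\n')
Y=((22,150,90),(32,255,255))
print('topY',*blobs(T,*Y,(182,142,242,242)),sep='\n')
E
```

```text
topG
(np.int32(5), np.int32(331), np.int32(161), np.int32(2), np.int32(4), np.float64(331.4), np.float64(162.2))
(np.int32(4), np.int32(317), np.int32(178), np.int32(3), np.int32(3), np.float64(318.0), np.float64(179.2))
(np.int32(42), np.int32(227), np.int32(218), np.int32(6), np.int32(7), np.float64(229.5), np.float64(221.0))
(np.int32(37), np.int32(191), np.int32(220), np.int32(6), np.int32(7), np.float64(193.6), np.float64(222.9))
sideG
(np.int32(123), np.int32(277), np.int32(160), np.int32(21), np.int32(23), np.float64(286.7), np.float64(170.4))
(np.int32(511), np.int32(283), np.int32(221), np.int32(29), np.int32(28), np.float64(294.7), np.float64(233.4))
(np.int32(5), np.int32(270), np.int32(239), np.int32(3), np.int32(3), np.float64(271.2), np.float64(240.2))
(np.int32(59), np.int32(312), np.int32(299), np.int32(10), np.int32(8), np.float64(316.4), np.float64(302.2))
(np.int32(139), np.int32(297), np.int32(334), np.int32(11), np.int32(16), np.float64(302.1), np.float64(341.1))
topR
(np.int32(105), np.int32(378), np.int32(153), np.int32(19), np.int32(16), np.float64(385.3), np.float64(163.8))
(np.int32(78), np.int32(384), np.int32(154), np.int32(16), np.int32(6), np.float64(391.2), np.float64(156.4))
(np.int32(6), np.int32(369), np.int32(163), np.int32(6), np.int32(1), np.float64(371.5), np.float64(163.0))
(np.int32(51), np.int32(371), np.int32(169), np.int32(4), np.int32(17), np.float64(372.1), np.float64(176.8))
sideR
(np.int32(1047), np.int32(290), np.int32(100), np.int32(37), np.int32(83), np.float64(311.3), np.float64(134.2))
(np.int32(50), np.int32(304), np.int32(194), np.int32(27), np.int32(12), np.float64(318.0), np.float64(199.4))
topY
(np.int32(253), np.int32(187), np.int32(194), np.int32(33), np.int32(14), np.float64(201.1), np.float64(200.6))
```

View pics/c1.png

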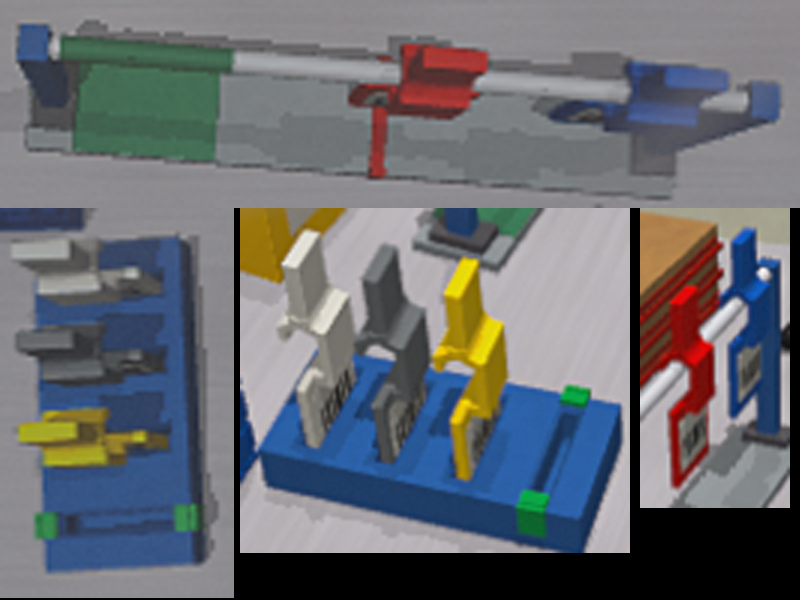

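```bash
python3 - <<'E'
from h import *
np.set_printoptions(precision=4,suppress=True)
T=pickle.load(open('pics/top0.pkl','rb'));S=pickle.load(open('pics/side0.pkl','rb'))
t=lambda x,y:(278+x/4-.4,142+y/4-.4)
k=lambda x,y:(182+x/3.9-.4,142+(y-208)/3.9-.4)
s=lambda x,y:(205+(x-240)/3-.3,240+(y-208)/3-.3)
r=lambda x,y:(300+(x-640)/3-.3,90+(y-208)/3-.3)
print('posts',onz(T,[t(35,42),t(765,97)],.21))
P=onz(T,[t(35,42),t(765,97)],.21);d=P[0]-P[1];L=np.linalg.norm(d);print('L',L,'yaw',np.arctan2(-d[0],d[1]),'mid',P.mean(0))
print('green edge on bar z.2+',onz(T,[t(232,60)],.207), 'mark line base',onz(T,[t(379,110),t(376,177),(372.1,176.8)],.012))
print('side markline',onz(S,[(305,194.5),(330,205),(318,199.4)],.012))
print('clips top',onz(T,[(229.5,221),(193.6,222.9)],.042),'slot ends',onz(T,[k(66,520),k(174,517)],.04))
print('side clips',onz(S,[s(576,396),s(533,500)],.042))
print('rack corners side',onz(S,[s(262,452),s(582,522),s(620,405)],.04),'top',onz(T,[k(47,571),k(188,565),k(182,237)],.04))
# tabs: red top face in top view; yellow tab top in top
print('yellow tab top',onz(T,[k(48,432)],.186), tri(T,[k(48,428)],S,[s(468,263)]))
print('red tab top',onz(T,[t(445,57)],.262),tri(T,[t(445,53)],S,[r(686,292)]))
E
```

```text
posts [[ 0.624   0.0752  0.21  ]
 [ 0.5877 -0.3449  0.21  ]]
L 0.4217015074509615 yaw -0.08615944656969124 mid [ 0.6058 -0.1349  0.21  ]
green edge on bar z.2+ [[ 0.6127 -0.0375  0.207 ]] mark line base [[ 0.609  -0.1518  0.012 ]
 [ 0.5616 -0.1486  0.012 ]
 [ 0.5872 -0.1506  0.012 ]]
side markline [[ 0.6426 -0.1672  0.012 ]
 [ 0.5587 -0.1378  0.012 ]
 [ 0.5992 -0.1543  0.012 ]]
clips top [[0.4684 0.2436 0.042 ]
 [0.4644 0.3412 0.042 ]] slot ends [[0.4678 0.3285 0.04  ]
 [0.4689 0.253  0.04  ]]
side clips [[0.4671 0.2441 0.042 ]
 [0.4642 0.3398 0.042 ]]
rack corners side [[0.6555 0.3552 0.04  ]
 [0.4286 0.346  0.04  ]
 [0.4357 0.2416 0.04  ]] top [[0.4325 0.3417 0.04  ]
 [0.4355 0.2432 0.04  ]
 [0.6657 0.2475 0.04  ]]
yellow tab top [[0.5207 0.294  0.186 ]] [[0.5199 0.2908 0.1928 0.0058]]
red tab top [[ 0.6038 -0.1491  0.262 ]] [[ 0.6014 -0.1495  0.2659  0.0082]]
```

```bash
cat >> h.py <<'E'
def go(X,yaw=None):
    """print remaining shift in present tool axes (mm) and turn about tool z to reach TCP X with tool y azimuth yaw"""
    from scipy.spatial.transform import Rotation as Ro
    o=manip.get_obs();q=o['orientation'];R=Ro.from_quat(np.r_[q[1:],q[0]]).as_matrix()
    az=np.arctan2(R[1,1],R[0,1]);tilt=np.arccos(-R[2,2])
    print('t %.2f'%o['t'],'TCP',np.round(o['position'],4),'az %.3f tilt %.4f'%(az,tilt),'F',np.round(o['wrist_force'],1),'open %.4f'%o['opening'])
    print('shift mm',np.round(R.T@(np.array(X)-o['position'])*1000,1),'turn',None if yaw is None else round(-((yaw-az+np.pi/2)%np.pi-np.pi/2),3))
E
python3 -m inch '[[0,0,-25,0],[0,0,-40,0],[0,0,-35,0],[32,-20,0,0],[32,-20,0,0]]' 0.4 30
python3 -m inch '[[32,-20,0,0],[32,-20,0,0],[32,-20,0,0],[32,-20,0,0],[32,-20,0,0]]'
python3 -m inch '[[32,-20,0,0],[32,-20,0,0],[32,-20,0,0],[32,-20,0,0],[32,-20,0,0]]'
python3 -m inch '[[32,-20,0,0],[0,0,0,-0.117],[0,0,0,-0.117],[0,0,0,-0.117],[0,0,0,-0.117]]'
python3 -m inch '[[0,0,0,-0.117],[0,0,0,-0.117],[0,0,0,-0.117],[0,0,0,-0.117],[0,0,0,-0.117]]'
python3 -m inch '[[0,0,0,0],[0,0,0,0]]'
python3 - <<'E'
from h import *
go([.56,-.15,.33],-.086)
f=grab_frame('wrist');pickle.dump(f,open('pics/w1.pkl','wb'));cv2.imwrite('pics/w1.png',f['img'][:,:,::-1])
print(f['fx'],f['k1'],np.round(f['R'],3).tolist(),np.round(-f['R'].T@f['t'],4))
E
```

```text
t: 0.52
position: [0.3134, -0.5288, 0.3334]
orientation: [0.003, 0.977, 0.212, 0.0]
wrist_force: [1.0, 0.8, -1.0]
opening: 0.0343
t: 0.93
position: [0.4181, -0.3668, 0.3311]
orientation: [-0.0, 0.977, 0.215, -0.0]
wrist_force: [0.2, -0.6, -0.2]
opening: 0.0338
t: 1.35
position: [0.5212, -0.2089, 0.3311]
orientation: [-0.0, 0.977, 0.215, -0.0]
wrist_force: [0.9, -0.2, 0.0]
opening: 0.0341
t: 1.77
position: [0.5413, -0.1786, 0.3308]
orientation: [-0.0, 0.899, 0.439, -0.0]
wrist_force: [-0.4, -0.1, 0.5]
opening: 0.0342
t: 2.18
position: [0.5411, -0.179, 0.3309]
orientation: [-0.0, 0.734, 0.679, -0.0]
wrist_force: [-0.1, -0.0, 0.2]
opening: 0.0341
t: 2.35
position: [0.5411, -0.1792, 0.331]
orientation: [-0.0, 0.737, 0.676, -0.0]
wrist_force: [-0.4, -0.3, 0.6]
opening: 0.0341
t 2.35 TCP [ 0.5411 -0.1792  0.331 ] az -0.088 tilt 0.0008 F [-0.4 -0.3  0.6] open 0.0341
shift mm [30.7 16.2  0.9] turn -0.002
304.1010407963209 -0.05421021236473848 [[0.996, -0.086, -0.0], [-0.083, -0.959, 0.272], [-0.024, -0.271, -0.962]] [ 0.548  -0.1109  0.4744]
```

View pics/w1.png

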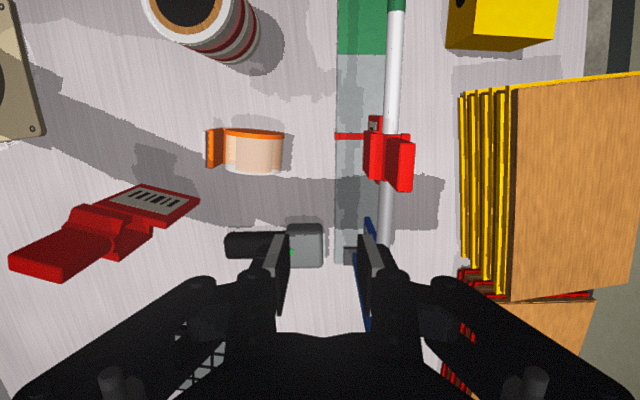

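The wrist view shows the small red tag's tab at (400,165) on the rail, whose bar is at about x = 390. The mark's base line is at (350,136). The big red decoy lies apart at (100,230).

```bash
python3 - <<'E'
from h import *
np.set_printoptions(precision=4,suppress=True)
f=pickle.load(open('pics/w1.pkl','rb'))
g=f['img'].astype(int)
for v in (155,165,175): print(v,[tuple(g[v,u]) for u in range(360,420,3)])
s=g.sum(2)
h=cv2.cvtColor(f['img'],cv2.COLOR_RGB2HSV)
E=[]
for v in (65,80,95,110,120):
    row=h[v,365:425].astype(int); print(v,[(365+i,r[1],r[2]) for i,r in enumerate(row) if i%2==0][5:26])
E
```

```text
155 [(np.int64(170), np.int64(176), np.int64(177)), (np.int64(108), np.int64(51), np.int64(51)), (np.int64(104), np.int64(24), np.int64(24)), (np.int64(139), np.int64(31), np.int64(30)), (np.int64(242), np.int64(36), np.int64(25)), (np.int64(234), np.int64(34), np.int64(27)), (np.int64(221), np.int64(32), np.int64(23)), (np.int64(220), np.int64(25), np.int64(21)), (np.int64(155), np.int64(24), np.int64(23)), (np.int64(96), np.int64(27), np.int64(18)), (np.int64(101), np.int64(29), np.int64(28)), (np.int64(97), np.int64(25), np.int64(20)), (np.int64(86), np.int64(22), np.int64(17)), (np.int64(209), np.int64(26), np.int64(21)), (np.int64(242), np.int64(31), np.int64(21)), (np.int64(241), np.int64(33), np.int64(24)), (np.int64(241), np.int64(34), np.int64(27)), (np.int64(241), np.int64(32), np.int64(27)), (np.int64(206), np.int64(56), np.int64(56)), (np.int64(209), np.int64(200), np.int64(202))]
165 [(np.int64(164), np.int64(170), np.int64(169)), (np.int64(97), np.int64(27), np.int64(27)), (np.int64(101), np.int64(22), np.int64(21)), (np.int64(203), np.int64(36), np.int64(33)), (np.int6
[... 4666 characters left out ...]
(191), np.int64(100)), (379, np.int64(216), np.int64(172)), (381, np.int64(226), np.int64(239)), (383, np.int64(5), np.int64(141)), (385, np.int64(8), np.int64(183)), (387, np.int64(5), np.int64(200)), (389, np.int64(2), np.int64(224)), (391, np.int64(2), np.int64(241)), (393, np.int64(3), np.int64(233)), (395, np.int64(4), np.int64(230)), (397, np.int64(4), np.int64(192)), (399, np.int64(16), np.int64(212)), (401, np.int64(10), np.int64(205)), (403, np.int64(12), np.int64(206)), (405, np.int64(11), np.int64(207)), (407, np.int64(10), np.int64(200)), (409, np.int64(13), np.int64(201)), (411, np.int64(16), np.int64(206)), (413, np.int64(14), np.int64(205)), (415, np.int64(11), np.int64(205))]
```

```bash
python3 - <<'E'
from h import *
np.set_printoptions(precision=4,suppress=True)
f=pickle.load(open('pics/w1.pkl','rb'))
m=((f['img'][:,:,0]>195)&(f['img'][:,:,1]<80)).astype(np.uint8); m[:,:394]=0; m[:,420:]=0;m[:120]=0;m[200:]=0
c=max(cv2.findContours(m,0,cv2.CHAIN_APPROX_NONE)[0],key=cv2.contourArea)
r=cv2.minAreaRect(c);print(r)
P=onz(f,np.r_[[r[0]],cv2.boxPoints(r)],.262);print('tab top',P);
B=onz(f,[(393.2,65),(392.6,80),(391.7,95),(391.3,110),(390.9,120)],.2);print('bar',B, 'yaw',-np.polyfit(B[:,1],B[:,0],1))
print('mark line',onz(f,[(337,136),(360,136)],.012))
go([P[0][0],P[0][1],.29],-.086)
E
```

```text
((405.74029541015625, 167.01657104492188), (15.377265930175781, 48.91828536987305), 3.945185899734497)
tab top [[ 0.6032 -0.1542  0.262 ]
 [ 0.5961 -0.1711  0.262 ]
 [ 0.5993 -0.1362  0.262 ]
 [ 0.61   -0.1378  0.262 ]
 [ 0.6073 -0.1729  0.262 ]]
bar [[ 0.6104 -0.0782  0.2   ]
 [ 0.6095 -0.0903  0.2   ]
 [ 0.6083 -0.1025  0.2   ]
 [ 0.6075 -0.1151  0.2   ]
 [ 0.6069 -0.1236  0.2   ]] yaw [-0.0776 -0.6164]
mark line [[ 0.5657 -0.1491  0.012 ]
 [ 0.6001 -0.152   0.012 ]]
t 2.40 TCP [ 0.5412 -0.1792  0.331 ] az -0.087 tilt 0.0007 F [-0.1 -0.2  0.6] open 0.0345
shift mm [30.3 59.6 41. ] turn -0.001
```

```bash

python3 -m inch '[[14,30,0,0],[14,30,0,0],[0,0,30,0],[0,0,30,0],[0,0,20,0]]' 
python3 -m inch '[[0,0,15,0],[0,0,15,0],[0,0,0,0]]' 
python3 -c "
from h import *
go([.604,-.153,.221],-.086)"
```

```text
t: 2.82
position: [0.6028, -0.1555, 0.2486]
orientation: [-0.001, 0.737, 0.676, -0.001]
wrist_force: [-0.9, -0.5, -0.6]
opening: 0.034
t: 3.07
position: [0.6014, -0.1558, 0.218]
orientation: [-0.002, 0.737, 0.676, -0.002]
wrist_force: [-0.2, 0.5, -0.1]
opening: 0.034
t 3.07 TCP [ 0.6014 -0.1558  0.218 ] az -0.086 tilt 0.0064 F [-0.2  0.5 -0.1] open 0.0340
shift mm [ 3.   2.3 -3. ] turn 0.0
```

```bash

python3 -m inch '[[2,2,-3,0],[0,0,0,0]]' 
python3 -m inch '[[0,0,0,0],[0,0,0,0],[0,0,0,0],[0,0,0,0],[0,0,0,0]]' 0 60
python3 -m inch '[[0,0,-3,0],[0,0,-3,0],[0,0,-3,0]]' 
python3 - <<'E'
from h import *
go([.604,-.153,.240],-.086)
f=grab_frame('wrist');pickle.dump(f,open('pics/w2.pkl','wb'))
s=grab_frame('side');pickle.dump(s,open('pics/s2.pkl','wb'))
a=cv2.resize(f['img'][60:340,180:480],None,fx=1.4,fy=1.4);b=cv2.resize(s['img'][80:220,250:370],None,fx=3,fy=3)
o=np.zeros((max(a.shape[0],b.shape[0]),a.shape[1]+b.shape[1],3),np.uint8);o[:a.shape[0],:a.shape[1]]=a;o[:b.shape[0],a.shape[1]:]=b
cv2.imwrite('pics/c2.png',o[:,:,::-1])
E
```

```text
t: 3.23
position: [0.6072, -0.1539, 0.2259]
orientation: [0.001, 0.736, 0.677, 0.001]
wrist_force: [-0.4, 0.6, 0.4]
opening: 0.0343
t: 3.65
position: [0.6041, -0.1542, 0.226]
orientation: [-0.001, 0.736, 0.677, -0.001]
wrist_force: [-5.1, 0.6, 7.7]
opening: 0.0113
t: 3.9
position: [0.6061, -0.1545, 0.2338]
orientation: [0.0, 0.736, 0.677, 0.0]
wrist_force: [-0.2, 0.1, -0.8]
opening: 0.011
t 3.90 TCP [ 0.6061 -0.1545  0.2338] az -0.084 tilt 0.0010 F [-0.2  0.1 -0.8] open 0.0110
shift mm [ 1.3 -2.2 -6.2] turn 0.002
```

View pics/c2.png

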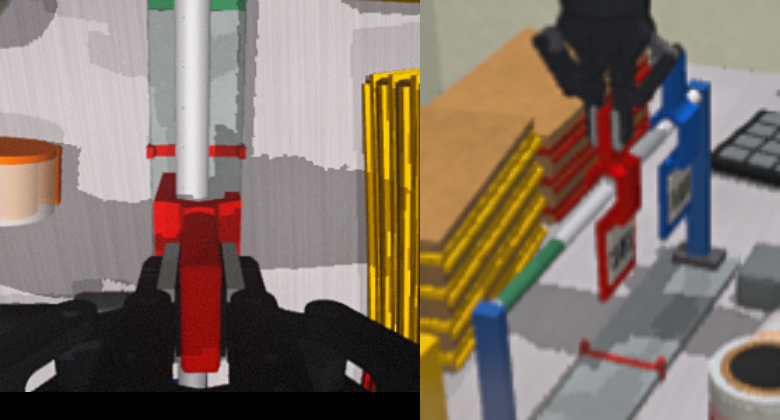

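```bash

python3 -m inch '[[0,0,-4,0],[0,0,-4,0],[0,0,-4,0],[0,0,0,0]]' 
python3 -m inch '[[0,-8,0,0],[0,-10,0,0],[0,-10,0,0],[0,-10,0,0],[0,-10,0,0]]'
python3 -m inch '[[0,-10,0,0],[0,0,-35,0],[0,0,-40,0],[0,0,-40,0],[0,0,0,0]]'
python3 - <<'E'
from h import *
go([.466,.292,.36],.035)
s=grab_frame('side');pickle.dump(s,open('pics/s3.pkl','wb'))
E
```

```text
t: 4.33
position: [0.6064, -0.1544, 0.2464]
orientation: [0.001, 0.736, 0.677, 0.001]
wrist_force: [-0.1, 0.6, -0.9]
opening: 0.0115
t: 4.75
position: [0.5565, -0.1502, 0.2451]
orientation: [-0.0, 0.736, 0.677, -0.0]
wrist_force: [0.6, 0.4, -2.1]
opening: 0.0115
t: 5.17
position: [0.5514, -0.1498, 0.3684]
orientation: [0.006, 0.736, 0.677, 0.004]
wrist_force: [3.1, -0.8, -0.8]
opening: 0.0112
t 5.17 TCP [ 0.5514 -0.1498  0.3684] az -0.084 tilt 0.0144 F [ 3.1 -0.8 -0.8] open 0.0112
shift mm [ 433.  -122.4    5.7] turn -0.119
```

```bash

python3 -m inch '[[20,-8,0,0],[36,-14,0,0],[36,-14,0,0],[36,-14,0,0],[36,-14,0,0]]' 
python3 -m inch '[[36,-14,0,0],[36,-14,0,0],[36,-12,0,-0.04],[0,0,0,-0.04],[0,0,0,-0.04]]'
python3 -m inch '[[0,0,0,0],[0,0,0,0],[0,0,0,0]]'
python3 - <<'E'
from h import *
go([.466,.292,.36],.035)
for n in ('wrist','side'):
    f=grab_frame(n);pickle.dump(f,open(f'pics/{n}4.pkl','wb'))
    if n=='wrist': a=f['img']
    else: b=f['img']
cv2.imwrite('pics/w4.png',a[:,:,::-1])
print(np.round(proj(pickle.load(open('pics/wrist4.pkl','rb')),[[.466,.292,.04],[.466,.341,.042],[.466,.244,.042]])))
E
```

```text
t: 5.63
position: [0.4958, 0.0205, 0.3589]
orientation: [-0.001, 0.736, 0.677, -0.001]
wrist_force: [0.6, 0.5, -1.4]
opening: 0.0114
t: 6.05
position: [0.4649, 0.1328, 0.3591]
orientation: [-0.001, 0.691, 0.723, -0.001]
wrist_force: [-0.5, -0.9, -1.5]
opening: 0.0114
t: 6.3
position: [0.4667, 0.1295, 0.3596]
orientation: [-0.0, 0.695, 0.719, -0.001]
wrist_force: [0.5, 0.3, -1.3]
opening: 0.0116
t 6.30 TCP [0.4667 0.1295 0.3596] az 0.034 tilt 0.0015 F [ 0.5  0.3 -1.3] open 0.0116
shift mm [162.4   4.8  -0.5] turn -0.001
[[326.  42.]
 [327.   3.]
 [325.  78.]]
```

View pics/w4.png

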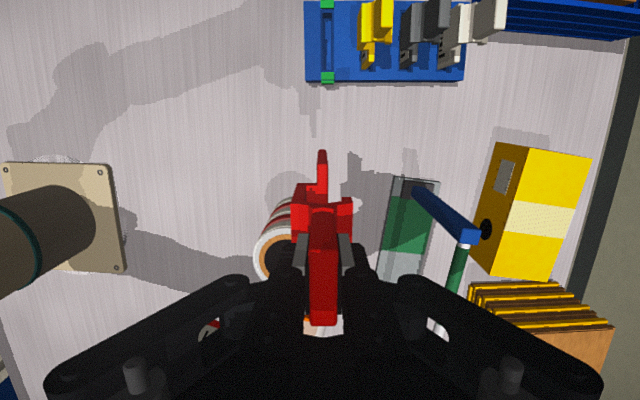

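The wrist view shows the slot at (327,40) between clips at (327,3) and (327,78). The yellow tag is beside it at (375,30), and the held red tag's plate corner is at (322,155).

```bash
python3 - <<'E'
from h import *
np.set_printoptions(precision=4,suppress=True)
f=pickle.load(open('pics/wrist4.pkl','rb'));T=pickle.load(open('pics/top0.pkl','rb'))
g=f['img'].astype(int)
for v in (20,35,50,65): print(v,[(u,*map(int,g[v,u])) for u in range(316,342,2)])
G=((45,100,60),(85,255,255))
for b in blobs(f,*G,(300,0,350,110)): print(b,onz(f,[b[5:7]],.042))
# slot dark segments
for v in range(16,70,6):
    row=g[v,312:345,2]; th=(row.min()+np.median(row))/2; us=np.where(row<th)[0]+312
    print(v,us.min(),us.max(),onz(f,[(us.min()-.5,v),(us.max()+.5,v)],.04)[:,:2].ravel())
# slot ends along column 327
print([(v,*map(int,g[v,328])) for v in list(range(6,18,1))+list(range(66,86,1))])
# red plate front edge
h=cv2.cvtColor(f['img'],cv2.COLOR_RGB2HSV);m=cv2.inRange(h,(0,150,60),(8,255,255))
for v in (150,152,155,160,165,170): us=np.where(m[v,300:345])[0]+300; print(v,us.min() if len(us) else 0,us.max() if len(us) else 0)
E
```

```text
20 [(316, 34, 79, 150), (318, 38, 81, 153), (320, 36, 68, 136), (322, 29, 52, 93), (324, 35, 62, 109), (326, 29, 59, 110), (328, 40, 69, 121), (330, 27, 52, 95), (332, 34, 63, 121), (334, 34, 87, 159), (336, 37, 85, 165), (338, 39, 87, 167), (340, 38, 88, 164)]
35 [(316, 35, 80, 152), (318, 49, 88, 158), (320, 36, 69, 132), (322, 21, 53, 101), (324, 34, 54, 99), (326, 38, 82, 154), (328, 39, 81, 156), (330, 39, 81, 154), (332, 29, 59, 110), (334, 44, 89, 166), (336, 39, 87, 169), (338, 41, 95, 172), (340, 45, 90, 172)]
50 [(316, 37, 82, 155), (318, 39, 81, 151), (320, 37, 73, 142), (322, 29, 59, 104), (324, 25, 47, 93), (326, 31, 62, 109), (328, 48, 97, 176), (330, 35, 85, 159), (332, 30, 65, 118), (334, 30, 78, 156), (336, 42, 91, 168), (338, 45, 97, 175), (340, 43, 94, 173)]
65 [(316, 46, 82, 158), (318, 44, 84, 156), (320, 40, 81, 146), (322, 31, 52, 104), (324, 31, 53, 93), (326, 31, 68, 129), (328, 30, 77, 152), (330, 45, 86, 154), (332, 36, 67, 123), (334, 40, 88, 164), (336, 40, 93, 175), (338, 38, 90, 172), (340, 48, 93, 180)]
(np.int32(106), np.int32(320), np.int32(0), np.in
[... 557 characters left out ...]
[0.4591 0.2624 0.4762 0.263 ]
[(6, 44, 177, 79), (7, 36, 148, 61), (8, 18, 53, 30), (9, 32, 55, 113), (10, 37, 70, 135), (11, 38, 73, 136), (12, 29, 58, 115), (13, 23, 37, 55), (14, 21, 34, 56), (15, 28, 38, 56), (16, 22, 33, 51), (17, 19, 39, 57), (66, 36, 81, 150), (67, 44, 85, 155), (68, 43, 89, 159), (69, 34, 73, 142), (70, 31, 53, 114), (71, 40, 75, 131), (72, 42, 164, 70), (73, 43, 166, 74), (74, 47, 163, 78), (75, 43, 162, 74), (76, 50, 164, 73), (77, 47, 166, 73), (78, 46, 161, 76), (79, 36, 126, 68), (80, 45, 123, 87), (81, 45, 167, 81), (82, 38, 156, 67), (83, 33, 94, 47), (84, 71, 76, 72), (85, 116, 104, 110)]
150 319 324
152 319 323
155 318 325
160 318 325
165 317 327
170 317 327
```

```bash
python3 - <<'E'
from h import *
np.set_printoptions(precision=4,suppress=True)
f=pickle.load(open('pics/wrist4.pkl','rb'));s=pickle.load(open('pics/side4.pkl','rb'))
for z in (.21,.22,.23): print(z,onz(f,[(321.6,150)],z))
print('tab top', onz(f,[(323,323)],.3596+.036))
print(-f['R'].T@f['t'])
# predicted corners for TCP-foot .140
X=np.array([.4667,.1295,.2196]);c,sn=np.cos(.034),np.sin(.034)
pts=[X+[c*x-sn*y,sn*x+c*y,z] for x,y,z in [(0,35,0),(4,35,0),(-4,35,0),(-4,-35,0),(-4,35,80),(6,18,176),(-6,18,176)] for x,y,z in [(x/1e3,y/1e3,z/1e3)]]
P=proj(s,pts);print(np.round(P,1))
u0,v0=P.min(0).astype(int)-30;u1,v1=P.max(0).astype(int)+30
cv2.imwrite('pics/s4.png',cv2.resize(s['img'][v0:v1,u0:u1,::-1],None,fx=4,fy=4));print(u0,v0,u1,v1)
h=cv2.cvtColor(s['img'],cv2.COLOR_RGB2HSV);m=cv2.inRange(h,(0,140,60),(8,255,255));k=np.zeros_like(m);k[v0:v1,u0:u1]=m[v0:v1,u0:u1]
C=max(cv2.findContours(k,0,cv2.CHAIN_APPROX_NONE)[0],key=cv2.contourArea);print(cv2.boundingRect(C));C=C[:,0]
b=C[:,1].max();print('lowest',C[C[:,1]>=b-1].tolist());print('right plate',C[C[:,0]>=C[:,0].max()-1].tolist())
E
```

```text
0.21 [[0.465  0.1614 0.21  ]]
0.22 [[0.465  0.1626 0.22  ]]
0.23 [[0.465  0.1639 0.23  ]]
tab top [[0.4682 0.1124 0.3956]]
[0.4653 0.1981 0.5029]
[[327.2 212.5]
 [325.3 212.2]
 [329.2 212.8]
 [338.1 193.7]
 [328.4 179. ]
 [324.6 129.2]
 [330.9 129.9]]
294 99 368 242
(304, 122, 40, 90)
lowest [[327, 210], [328, 211], [329, 211], [330, 210]]
right plate [[342, 169], [343, 168], [343, 167], [343, 166], [342, 165], [342, 164], [342, 163], [342, 162], [342, 161], [342, 160], [342, 159], [342, 158], [342, 157], [342, 156], [342, 155], [342, 154], [342, 153], [342, 152], [342, 149], [342, 148]]
```

View pics/s4.png

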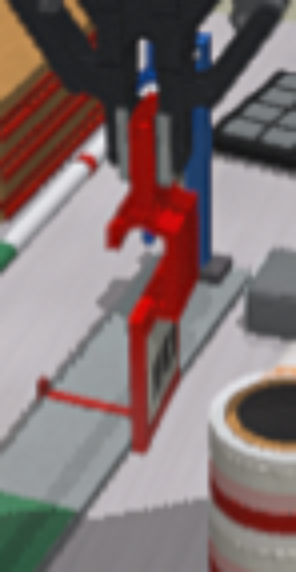

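```bash

python3 -m inch '[[40,2,0,0],[40,1,0,0],[40,2,0,0],[40,1,0,0],[3,0,0,0]]' 
python3 -m inch '[[0,0,40,0],[0,0,40,0],[0,0,40,0],[0,0,30,0],[0,0,0,0]]'
python3 -m inch '[[0,0,0,0],[0,0,0,0]]'
python3 - <<'E'
from h import *
np.set_printoptions(precision=4,suppress=True)
go([.4675,.293,.16],.035)
f=grab_frame('side');pickle.dump(f,open('pics/side5.pkl','wb'))
w=grab_frame('wrist');pickle.dump(w,open('pics/w5.pkl','wb'))
t=grab_frame('top');pickle.dump(t,open('pics/t5.pkl','wb'))
a=cv2.resize(f['img'][225:365,215:345],None,fx=4,fy=4);b=w['img'][0:200,200:440]
o=np.zeros((560,800,3),np.uint8);o[:,:520]=a;o[:200,530:770]=b
o[210:560,530:800]=cv2.resize(t['img'][180:250,180:234],None,fx=5,fy=5)
cv2.imwrite('pics/c5.png',o[:,:,::-1])
E
```

```text
t: 6.82
position: [0.4649, 0.3024, 0.3603]
orientation: [-0.003, 0.691, 0.723, 0.002]
wrist_force: [-0.7, 0.9, -0.5]
opening: 0.0114
t: 7.23
position: [0.464, 0.2898, 0.2045]
orientation: [-0.001, 0.695, 0.719, -0.006]
wrist_force: [-0.8, -0.9, -1.2]
opening: 0.0115
t: 7.4
position: [0.4685, 0.2942, 0.2121]
orientation: [0.0, 0.695, 0.719, 0.002]
wrist_force: [0.5, 1.6, -0.4]
opening: 0.0114
t 7.40 TCP [0.4685 0.2942 0.2121] az 0.035 tilt 0.0031 F [ 0.5  1.6 -0.4] open 0.0114
shift mm [-1.3 -1.2 52.1] turn 0.0
```

View pics/c5.png

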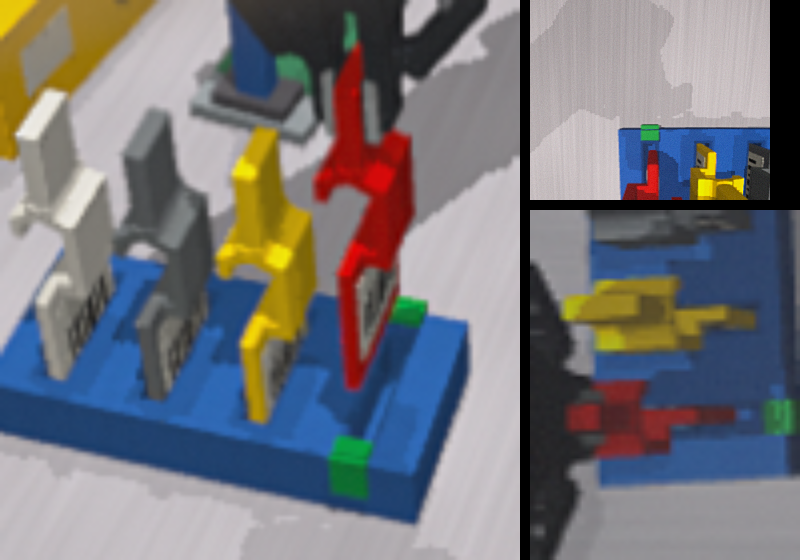

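```bash
python3 - <<'E'
from h import *
np.set_printoptions(precision=4,suppress=True)
go([.4675,.293,.16],.035)
f=pickle.load(open('pics/side5.pkl','rb'));w=pickle.load(open('pics/w5.pkl','rb'))
h=cv2.cvtColor(w['img'],cv2.COLOR_RGB2HSV);m=cv2.inRange(h,(0,150,50),(8,255,255))
for v in range(144,175,4): us=np.where(m[v,290:360])[0]+290; print(v,us.min() if len(us) else 0,us.max() if len(us) else 0)
G=((45,100,60),(85,255,255));b=blobs(w,*G,(290,90,360,160));print(b,onz(w,[b[0][5:7]],.042))
v0=min(v for v in range(130,180) if m[v,305:345].any());us=np.where(m[v0+1,290:360])[0]+290;print('top',v0,us)
uw=(us.mean(),v0-.5)
h=cv2.cvtColor(f['img'],cv2.COLOR_RGB2HSV);m=cv2.inRange(h,(0,140,50),(8,255,255));m[:,:295]=0;m[:240]=0;m[:,325:]=0
vs=np.where(m.any(1))[0].max();us=np.where(m[vs-1])[0];print('side low',vs,us);us2=(us.mean(),vs+.5)
for z in (.065,.07,.075): print(z,onz(w,[uw],z),onz(f,[us2],z))
print('tri',tri(w,[uw],f,[us2]))
E
```

```text
t 7.55 TCP [0.4686 0.2943 0.2127] az 0.035 tilt 0.0046 F [ 0.6  0.4 -1.7] open 0.0115
shift mm [-1.4 -1.3 52.7] turn 0.0
144 0 0
148 0 0
152 320 326
156 319 326
160 321 324
164 318 326
168 318 327
172 318 327
[(np.int32(270), np.int32(310), np.int32(125), np.int32(19), np.int32(16), np.float64(319.5), np.float64(132.6))] [[0.4651 0.3419 0.042 ]]
top 151 [320 321 322 326]
side low 321 [303 304]
0.065 [[0.4684 0.3266 0.065 ]] [[0.4677 0.3202 0.065 ]]
0.07 [[0.4684 0.3273 0.07  ]] [[0.466  0.3242 0.07  ]]
0.075 [[0.4683 0.3279 0.075 ]] [[0.4643 0.3283 0.075 ]]
tri [[0.4668 0.3267 0.0721 0.0035]]
```

```bash

python3 -m inch '[[0,-1,10,0],[0,0,10,0],[0,0,5,0],[0,0,0,0],[0,0,0,0]]' 
python3 -m inch '[[0,0,4,0],[0,0,4,0],[0,0,4,0],[0,0,0,0]]'
python3 -m inch '[[0,0,4,0],[0,0,4,0],[0,0,4,0],[0,0,0,0]]'
```

```text
t: 7.97
position: [0.4659, 0.2931, 0.1847]
orientation: [-0.0, 0.694, 0.72, -0.001]
wrist_force: [-0.6, 0.6, -0.5]
opening: 0.0111
t: 8.3
position: [0.4659, 0.293, 0.1724]
orientation: [-0.0, 0.694, 0.72, -0.001]
wrist_force: [-0.5, -1.4, -1.1]
opening: 0.0116
t: 8.63
position: [0.4658, 0.293, 0.1604]
orientation: [-0.0, 0.694, 0.72, -0.001]
wrist_force: [0.3, -0.6, -2.0]
opening: 0.0113
```

```bash

python3 -m inch '[[0,0,3,0],[0,0,3,0],[0,0,0,0]]' 
python3 -m inch '[[0,0,2,0],[0,0,2,0],[0,0,0,0]]'
python3 -m inch '[[0,0,1,0],[0,0,1,0],[0,0,0,0]]'
```

```text
t: 8.88
position: [0.466, 0.2931, 0.1548]
orientation: [-0.0, 0.694, 0.72, -0.0]
wrist_force: [-0.5, -0.3, -1.4]
opening: 0.0112
t: 9.13
position: [0.4661, 0.2932, 0.151]
orientation: [-0.0, 0.694, 0.72, -0.0]
wrist_force: [-0.4, 0.5, -1.3]
opening: 0.0119
t: 9.38
position: [0.4664, 0.2937, 0.1499]
orientation: [0.0, 0.694, 0.72, 0.0]
wrist_force: [-1.1, -0.3, 2.9]
opening: 0.011
```

```bash

python3 -m inch '[[0,0,0,0],[0,0,0,0],[0,0,0,0],[0,0,0,0]]' 0.35
python3 -m inch '[[0,0,-10,0],[0,0,-30,0],[0,0,-40,0],[-40,0,-20,0],[-40,0,0,0]]'
python3 -m inch '[[-40,0,0,0],[-20,0,0,0],[0,0,0,0],[0,0,0,0],[0,0,0,0]]'
python3 - <<'E'
from h import *
np.set_printoptions(precision=4,suppress=True)
go([.521,.294,.25],.035)
f=grab_frame('side');pickle.dump(f,open('pics/side6.pkl','wb'))
w=grab_frame('wrist');pickle.dump(w,open('pics/w6.pkl','wb'))
a=cv2.resize(f['img'][225:365,215:345],None,fx=3,fy=3);b=w['img'][0:200,200:600]
o=np.zeros((420,800,3),np.uint8);o[:,:390]=a;o[:200,395:795]=b
cv2.imwrite('pics/c6.png',o[:,:,::-1])
E
```

```text
t: 9.72
position: [0.4663, 0.2934, 0.1493]
orientation: [0.0, 0.694, 0.72, 0.0]
wrist_force: [0.6, -1.0, 1.3]
opening: 0.0298
t: 10.13
position: [0.4711, 0.2203, 0.2533]
orientation: [0.001, 0.692, 0.722, 0.006]
wrist_force: [1.6, -0.7, -0.4]
opening: 0.0301
t: 10.55
position: [0.4714, 0.1573, 0.2486]
orientation: [-0.0, 0.694, 0.72, 0.001]
wrist_force: [0.2, 1.6, -0.2]
opening: 0.0298
t 10.55 TCP [0.4714 0.1573 0.2486] az 0.037 tilt 0.0017 F [ 0.2  1.6 -0.2] open 0.0298
shift mm [134.8  54.6  -1.1] turn 0.002
```

View pics/c6.png

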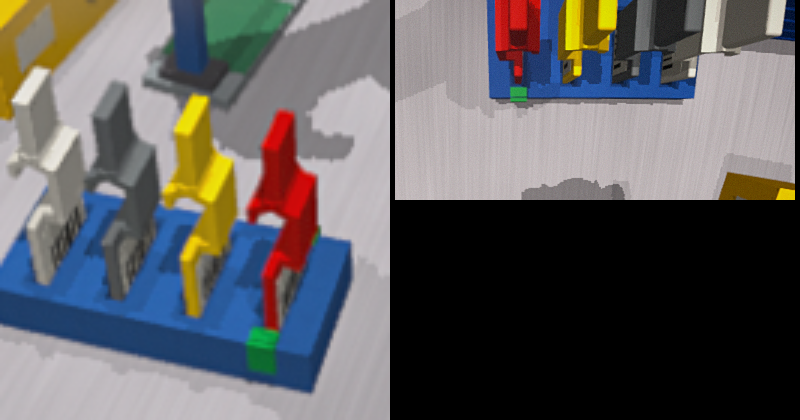

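Red now stands upright in the clipped slot, at the same depth as its neighbours (side crop (285,220), clip at (262,350)). Next is yellow.

```bash

python3 -m inch '[[34,14,0,0],[34,14,0,0],[34,14,0,0],[32,12,0,0],[0,0,0,0]]' 
python3 -m inch '[[0,0,0,0],[0,0,0,0],[0,0,0,0]]' 
python3 -c "
from h import *
go([.521,.294,.148],.035)"
```

```text
t: 11.07
position: [0.5199, 0.3023, 0.2481]
orientation: [-0.003, 0.691, 0.723, 0.003]
wrist_force: [-0.0, 0.6, 1.0]
opening: 0.0298
t: 11.32
position: [0.52, 0.2911, 0.2477]
orientation: [0.0, 0.694, 0.72, -0.001]
wrist_force: [0.3, -0.1, 0.5]
opening: 0.0297
t 11.32 TCP [0.52   0.2911 0.2477] az 0.036 tilt 0.0015 F [ 0.3 -0.1  0.5] open 0.0297
shift mm [ 3.   1.2 99.7] turn 0.001
```

```bash

python3 -m inch '[[3,1,20,0],[0,0,25,0],[0,0,25,0],[0,0,15,0],[0,0,10,0]]' 
python3 -m inch '[[0,0,4,0],[0,0,0,0],[0,0,0,0]]' 
python3 -m inch '[[0,0,0,0],[0,0,0,0],[0,0,0,0],[0,0,0,0],[0,0,0,0]]' 0 60
python3 -c "
from h import *
go([.521,.294,.148],.035)"
```

```text
t: 11.73
position: [0.5205, 0.2929, 0.1513]
orientation: [0.0, 0.695, 0.719, -0.002]
wrist_force: [0.1, -1.1, -0.3]
opening: 0.0299
t: 11.98
position: [0.5218, 0.2951, 0.1499]
orientation: [0.0, 0.694, 0.72, 0.001]
wrist_force: [0.9, 0.3, 0.3]
opening: 0.0296
t: 12.4
position: [0.5219, 0.2957, 0.1503]
orientation: [0.0, 0.694, 0.72, 0.001]
wrist_force: [-1.1, -0.9, 7.1]
opening: 0.0111
t 12.40 TCP [0.5219 0.2957 0.1503] az 0.036 tilt 0.0024 F [-1.1 -0.9  7.1] open 0.0111
shift mm [-1.6 -1.   2.3] turn 0.001
```

```bash

python3 -m inch '[[0,0,-4,0],[0,0,-8,0],[0,0,-10,0],[0,0,-12,0],[0,0,-12,0]]' 
python3 -m inch '[[0,0,-25,0],[0,0,-35,0],[0,0,-35,0],[0,0,-35,0],[0,0,-34,0]]'
python3 -m inch '[[0,0,0,0.06],[0,0,0,0.06],[0,0,0,0],[0,0,0,0]]' 
python3 -c "
from h import *
go([.568,.009,.36],-.084)"
```

```text
t: 12.82
position: [0.5213, 0.2951, 0.1963]
orientation: [-0.0, 0.694, 0.72, 0.0]
wrist_force: [0.5, -0.1, -1.0]
opening: 0.0112
t: 13.23
position: [0.5209, 0.2951, 0.3622]
orientation: [0.0, 0.694, 0.72, 0.001]
wrist_force: [0.2, 0.2, -1.0]
opening: 0.0112
t: 13.57
position: [0.521, 0.295, 0.3597]
orientation: [0.0, 0.736, 0.677, 0.0]
wrist_force: [0.3, -0.4, -2.4]
opening: 0.0112
t 13.57 TCP [0.521  0.295  0.3597] az -0.082 tilt 0.0006 F [ 0.3 -0.4 -2.4] open 0.0112
shift mm [-2.812e+02  7.040e+01 -2.000e-01] turn 0.002
```

```bash

python3 -m inch '[[-25,6,0,0],[-38,10,0,0],[-38,10,0,0],[-38,10,0,0],[-38,10,0,0]]' 
python3 -m inch '[[-38,8,0,0],[-38,8,0,0],[-28,8,0,0],[0,0,0,0],[0,0,0,0]]' 
python3 -m inch '[[0,0,0,0],[0,0,0,0],[0,0,0,0]]' 
python3 - <<'E'
from h import *
np.set_printoptions(precision=4,suppress=True)
go([.568,.009,.246],-.084)
w=grab_frame('wrist');pickle.dump(w,open('pics/w7.pkl','wb'));f=grab_frame('side');pickle.dump(f,open('pics/side7.pkl','wb'))
t=grab_frame('top');pickle.dump(t,open('pics/t7.pkl','wb'))
o=np.zeros((600,800,3),np.uint8);o[:400,:600]=w['img'][:,20:620]
o[:400,600:]=cv2.resize(f['img'][120:270,250:325],(200,400));o[400:,:]=cv2.resize(t['img'][145:195,280:480],(800,200))
cv2.imwrite('pics/c7.png',o[:,:,::-1])
E
```

```text
t: 13.98
position: [0.5519, 0.1131, 0.3589]
orientation: [-0.0, 0.735, 0.678, -0.0]
wrist_force: [0.9, 0.1, -1.4]
opening: 0.0112
t: 14.4
position: [0.5673, 0.0066, 0.3585]
orientation: [-0.0, 0.737, 0.676, -0.001]
wrist_force: [-0.7, 1.1, -1.6]
opening: 0.0113
t: 14.65
position: [0.5672, 0.011, 0.359]
orientation: [-0.0, 0.735, 0.678, 0.0]
wrist_force: [-1.2, 0.5, -2.4]
opening: 0.0112
t 14.65 TCP [0.5672 0.011  0.359 ] az -0.081 tilt 0.0007 F [-1.2  0.5 -2.4] open 0.0112
shift mm [ -2.   1. 113.] turn 0.003
```

View pics/c7.png

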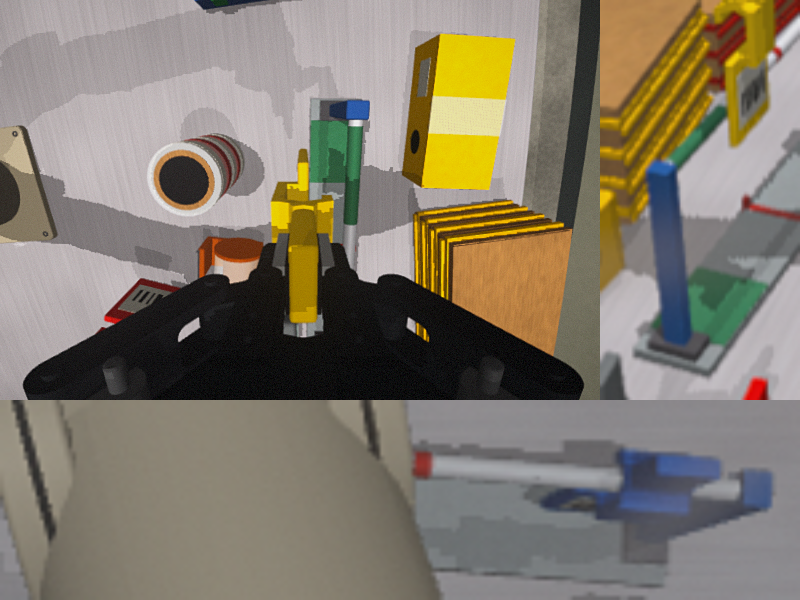

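```bash
python3 - <<'E'
from h import *
np.set_printoptions(precision=4,suppress=True)
w=pickle.load(open('pics/w7.pkl','rb'));t=pickle.load(open('pics/t7.pkl','rb'))
h=cv2.cvtColor(w['img'],cv2.COLOR_RGB2HSV);m=cv2.inRange(h,(45,60,30),(85,255,255))
P=[]
for v in range(130,215,12):
    us=np.where(m[v,362:395])[0]+362
    print(v,us.min(),us.max()); P.append(((us.min()+us.max())/2,v))
B=onz(w,P,.2);print(B[:,:2],np.polyfit(B[:,1],B[:,0],1))
# yellow plate front lower corner in wrist
m=cv2.inRange(h,(20,120,60),(34,255,255));m[:,:300]=0;m[:,350:]=0;m[:100]=0
v0=np.where(m.any(1))[0].min();us=np.where(m[v0+1])[0];print('y corner',v0,us,onz(w,[(us.mean(),v0-.5)],.219))
for b in blobs(t,(0,140,60),(8,255,255),(370,150,400,175),2): print('band',b,onz(t,[b[5:7]],.205))
E
```

```text
130 362 382
142 362 381
154 362 380
166 362 380
178 362 379
190 365 378
202 365 377
214 364 377
[[ 0.6199  0.0575]
 [ 0.619   0.0459]
 [ 0.618   0.0341]
 [ 0.6176  0.022 ]
 [ 0.6166  0.0097]
 [ 0.6171 -0.003 ]
 [ 0.6161 -0.0159]
 [ 0.6151 -0.0291]] [0.0495 0.6167]
y corner 149 [320 321 322 323 324 325 326] [[0.5709 0.0455 0.219 ]]
band (np.int32(18), np.int32(384), np.int32(158), np.int32(3), np.int32(6), np.float64(385.0), np.float64(160.5)) [[ 0.6028 -0.1514  0.205 ]]
```

The wrist view shows yellow held at (320,240), with the green bar to its right at u ≈ 371. The bare red band shows in the top picture at (385,160).

```bash

python3 -m inch '[[0,0,30,0],[0,0,35,0],[0,0,30,0],[0,0,18,0],[0,0,0,0]]' 
python3 -m inch '[[0,0,0,0],[0,0,0,0],[0,0,0,0]]' 
python3 -c "
from h import *
go([.6168,.009,.246],-.084)"
```

```text
t: 15.22
position: [0.5645, 0.0092, 0.242]
orientation: [-0.003, 0.736, 0.677, -0.003]
wrist_force: [-0.1, 0.1, -0.7]
opening: 0.0112
t: 15.47
position: [0.5687, 0.0096, 0.2478]
orientation: [0.001, 0.736, 0.677, 0.001]
wrist_force: [0.6, 0.5, -0.7]
opening: 0.0114
t 15.47 TCP [0.5687 0.0096 0.2478] az -0.084 tilt 0.0036 F [ 0.6  0.5 -0.7] open 0.0114
shift mm [ 3.4 48.   2. ] turn 0.0
```

```bash

python3 -m inch '[[1,10,1,0],[1,10,1,0],[1,10,0,0],[0,6,0,0],[0,0,0,0]]' 
python3 -m inch '[[0,6,0,0],[0,6,0,0],[0,0,0,0],[0,0,0,0]]' 
python3 - <<'E'
from h import *
np.set_printoptions(precision=4,suppress=True)
go([.6168,.009,.226],-.084)
w=grab_frame('wrist');pickle.dump(w,open('pics/w8.pkl','wb'));f=grab_frame('side');pickle.dump(f,open('pics/side8.pkl','wb'))
o=np.zeros((450,750,3),np.uint8);o[:400,:400]=w['img'][:,120:520]
o[:,400:]=cv2.resize(f['img'][80:215,245:350],(350,450))
cv2.imwrite('pics/c8.png',o[:,:,::-1])
E
```

```text
t: 15.88
position: [0.6053, 0.0092, 0.2451]
orientation: [0.001, 0.736, 0.677, 0.001]
wrist_force: [1.1, -0.0, -1.7]
opening: 0.0115
t: 16.22
position: [0.6156, 0.0081, 0.244]
orientation: [-0.0, 0.736, 0.677, 0.0]
wrist_force: [0.1, 0.7, -1.1]
opening: 0.0115
t 16.22 TCP [0.6156 0.0081 0.244 ] az -0.084 tilt 0.0000 F [ 0.1  0.7 -1.1] open 0.0115
shift mm [ 1.   1.1 18. ] turn -0.0
```

View pics/c8.png

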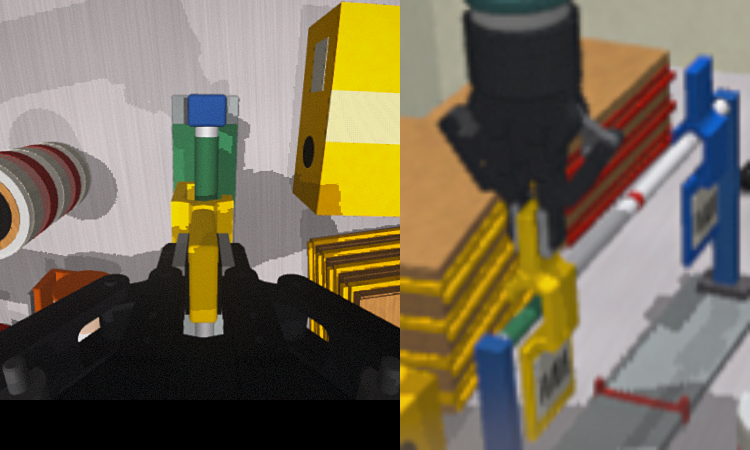

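Yellow is in line with the bar over the green stretch, with the hook around it and no contact force. Side crop: tag at (545,300), red band at (637,200). Now lowering it.

```bash

python3 -m inch '[[0,1,4,0],[0,0,4,0],[0,0,4,0],[0,0,2,0],[0,0,0,0]]' 
python3 -m inch '[[0,0,1,0],[0,0,1,0],[0,0,0,0],[0,0,0,0]]' 
python3 - <<'E'
from h import *
np.set_printoptions(precision=4,suppress=True)
go([.604,-.152,.227],-.084)
f=pickle.load(open('pics/side8.pkl','rb'));t=pickle.load(open('pics/t7.pkl','rb'));S=pickle.load(open('pics/side0.pkl','rb'))
bs=blobs(f,(0,140,60),(8,255,255),(305,130,330,150),2);print(bs)
for b in bs: print(onz(f,[b[5:7]],.204))
print(proj(f,[[.6044,-.152,.204],[.6044,-.157,.204],[.6044,-.147,.204]]))
E
```

```text
t: 16.73
position: [0.6159, 0.008, 0.2291]
orientation: [-0.001, 0.736, 0.677, -0.001]
wrist_force: [-0.3, 0.5, -1.8]
opening: 0.0114
t: 17.07
position: [0.6166, 0.0081, 0.228]
orientation: [0.0, 0.736, 0.677, 0.0]
wrist_force: [0.4, -0.7, -1.4]
opening: 0.0116
t 17.07 TCP [0.6166 0.0081 0.228 ] az -0.084 tilt 0.0002 F [ 0.4 -0.7 -1.4] open 0.0116
shift mm [-160.5    0.9    1. ] turn -0.0
[(np.int32(14), np.int32(305), np.int32(130), np.int32(5), np.int32(5), np.float64(306.4), np.float64(131.4)), (np.int32(66), np.int32(305), np.int32(130), np.int32(13), np.int32(14), np.float64(310.2), np.float64(135.5)), (np.int32(6), np.int32(314), np.int32(138), np.int32(4), np.int32(3), np.float64(315.8), np.float64(138.7))]
[[ 0.6363 -0.1865  0.204 ]]
[[ 0.6187 -0.1669  0.204 ]]
[[ 0.5987 -0.1539  0.204 ]]
[[313.4838 138.7525]
 [314.1121 137.8794]
 [312.8517 139.631 ]]
```

```bash

python3 -m inch '[[0,0,0,0],[0,0,0,0],[-5,0,0,0],[-12,0,0,0],[-15,0,0,0]]' 
python3 -m inch '[[-15,0,0,0],[-15,0,0,0],[-15,0,0,0],[-15,0,0,0],[-15,0,0,0]]' 
python3 -m inch '[[-12,0,0,0],[-8,0,0,0],[0,0,0,0],[0,0,0,0]]' 
python3 -c "
from h import *
go([.6040,-.1505,.227],-.084)"
```

```text
t: 17.48
position: [0.6137, -0.024, 0.2281]
orientation: [0.0, 0.736, 0.677, 0.0]
wrist_force: [-1.2, 0.2, -1.7]
opening: 0.0114
t: 17.9
position: [0.6072, -0.1007, 0.228]
orientation: [0.0, 0.737, 0.676, -0.0]
wrist_force: [0.5, -0.4, -1.5]
opening: 0.0111
t: 18.23
position: [0.6058, -0.1185, 0.2279]
orientation: [-0.0, 0.736, 0.677, 0.0]
wrist_force: [-1.0, -0.2, -0.5]
opening: 0.0111
t 18.23 TCP [ 0.6058 -0.1185  0.2279] az -0.085 tilt 0.0007 F [-1.  -0.2 -0.5] open 0.0111
shift mm [-32.1   0.9   0.9] turn -0.001
```

```bash

python3 -m inch '[[-8,0,0,0],[-10,0,0,0],[-8,0,0,0],[-6,0,0,0],[0,0,0,0]]' 
python3 -m inch '[[0,0,0,0],[0,0,0,0],[0,0,0,0]]' 
python3 - <<'E'
from h import *
np.set_printoptions(precision=4,suppress=True)
go([.6040,-.1505,.227],-.084)
w=grab_frame('wrist');pickle.dump(w,open('pics/w9.pkl','wb'));s=grab_frame('side');pickle.dump(s,open('pics/side9.pkl','wb'))
for n in ('w2','w9'):
    f=pickle.load(open(f'pics/{n}.pkl','rb'))
    for b in blobs(f,(0,140,60),(8,255,255),(270,140,365,190),15): print(n,b)
    L=[b for b in blobs(f,(0,140,60),(8,255,255),(270,140,365,185),15)]
def plate(f,lo,hi):
    h=cv2.cvtColor(f['img'],cv2.COLOR_RGB2HSV);return
for b in blobs(w,(20,120,60),(34,255,255),(270,150,365,260),100): print('yel w',b)
for b in blobs(s,(20,120,60),(34,255,255),(295,90,345,190),50): print('yel s',b)
S=pickle.load(open('pics/side0.pkl','rb'))
for b in blobs(S,(0,140,60),(8,255,255),(303,110,345,190),100): print('red s0',b)
E
```

```text
t: 18.65
position: [0.6027, -0.153, 0.2278]
orientation: [0.0, 0.737, 0.676, -0.001]
wrist_force: [-0.7, -1.2, -1.4]
opening: 0.0114
t: 18.9
position: [0.6033, -0.1496, 0.228]
orientation: [-0.0, 0.736, 0.677, 0.0]
wrist_force: [0.4, -0.4, -1.2]
opening: 0.0116
t 18.90 TCP [ 0.6033 -0.1496  0.228 ] az -0.083 tilt 0.0006 F [ 0.4 -0.4 -1.2] open 0.0116
shift mm [-0.8  0.8  1. ] turn 0.001
w2 (np.int32(158), np.int32(285), np.int32(164), np.int32(20), np.int32(9), np.float64(294.3), np.float64(167.6))
w2 (np.int32(205), np.int32(329), np.int32(164), np.int32(27), np.int32(10), np.float64(342.0), np.float64(167.8))
w2 (np.int32(41), np.int32(296), np.int32(184), np.int32(9), np.int32(6), np.float64(300.2), np.float64(186.4))
w9 (np.int32(193), np.int32(287), np.int32(168), np.int32(24), np.int32(10), np.float64(298.4), np.float64(172.3))
w9 (np.int32(189), np.int32(336), np.int32(168), np.int32(23), np.int32(11), np.float64(347.3), np.float64(172.7))
yel w (np.int32(3320), np.int32(291), np.int32(182), np.int32(63), np.int32(78), np.float64(320.5), np.float64(221.7))
yel s (np.int32(507), np.int32(305), np.int32(116), np.int32(19), np.int32(68), np.float64(314.4), np.float64(147.7))
red s0 (np.int32(783), np.int32(303), np.int32(110), np.int32(24), np.int32(73), np.float64(314.4), np.float64(136.0))
```

```bash
python3 - <<'E'
from h import *
np.set_printoptions(precision=4,suppress=True)
for n in ('w2','w9'):
    f=pickle.load(open(f'pics/{n}.pkl','rb'));u=[(294.3,167.6),(342,167.8)] if n=='w2' else [(298.4,172.3),(347.3,172.7)]
    P=onz(f,u,.012);d=P[1]-P[0];print(n,P[0]+d*(.6044-P[0][0])/d[0])
    # tab top face far end (y+18, z top)
w=pickle.load(open('pics/w9.pkl','rb'));h=cv2.cvtColor(w['img'],cv2.COLOR_RGB2HSV)
print([(v,*map(int,h[v,322])) for v in range(176,240,3)])
E
```

```text
w2 [ 0.6044 -0.1528  0.012 ]
w9 [ 0.6044 -0.1528  0.012 ]
[(176, 0, 1, 229), (179, 140, 3, 229), (182, 165, 2, 230), (185, 0, 0, 229), (188, 173, 4, 229), (191, 120, 1, 228), (194, 173, 4, 229), (197, 0, 2, 230), (200, 5, 10, 150), (203, 23, 229, 128), (206, 25, 255, 239), (209, 22, 222, 132), (212, 23, 239, 126), (215, 22, 243, 130), (218, 21, 223, 136), (221, 22, 232, 135), (224, 23, 232, 132), (227, 23, 236, 132), (230, 23, 237, 131), (233, 22, 243, 132), (236, 23, 245, 130), (239, 23, 235, 125)]
```

```bash

python3 -m inch '[[-1,0,1,0],[-1,0,1,0],[0,0,0,0],[0,0,0,0]]' 
python3 -m inch '[[0,0,0,0],[0,0,0,0],[0,0,0,0],[0,0,0,0],[0,0,0,0]]' 0.35
python3 -m inch '[[0,0,-5,0],[0,0,-15,0],[0,0,-30,0],[0,0,-35,0],[0,0,-35,0]]' 
python3 -m inch '[[-20,-30,0,0],[-20,-30,0,0],[-20,-30,0,0],[0,0,0,0],[0,0,0,0]]' 
python3 - <<'E'
from h import *
np.set_printoptions(precision=4,suppress=True)
go([.6040,-.1505,.227],-.084)
f={n:grab_frame(n) for n in ('wrist','side','top')};pickle.dump(f,open('pics/fin.pkl','wb'))
o=np.zeros((600,800,3),np.uint8);o[:250,:400]=cv2.resize(f['wrist']['img'],(400,250))
o[:250,400:]=cv2.resize(f['top']['img'],(400,250))
o[250:600,:350]=cv2.resize(f['side']['img'][80:215,245:350],(350,350))
o[250:600,360:760]=cv2.resize(f['side']['img'][225:365,205:345],(400,350))
cv2.imwrite('pics/fin.png',o[:,:,::-1])
E
```

```text
t: 19.33
position: [0.6032, -0.1516, 0.2264]
orientation: [-0.0, 0.736, 0.677, 0.0]
wrist_force: [-1.3, 2.7, 3.3]
opening: 0.0115
t: 19.75
position: [0.6029, -0.1526, 0.2258]
orientation: [0.0, 0.736, 0.677, -0.0]
wrist_force: [1.0, -0.1, 0.1]
opening: 0.0298
t: 20.17
position: [0.6025, -0.1523, 0.3473]
orientation: [-0.001, 0.736, 0.677, -0.0]
wrist_force: [1.2, -0.3, 0.0]
opening: 0.0299
t: 20.58
position: [0.5068, -0.2063, 0.3468]
orientation: [0.001, 0.737, 0.675, -0.0]
wrist_force: [0.5, 0.0, 0.7]
opening: 0.0296
t 20.58 TCP [ 0.5068 -0.2063  0.3468] az -0.088 tilt 0.0015 F [0.5 0.  0.7] open 0.0296
shift mm [ 64.3  91.9 119.7] turn -0.004
```

View pics/fin.png

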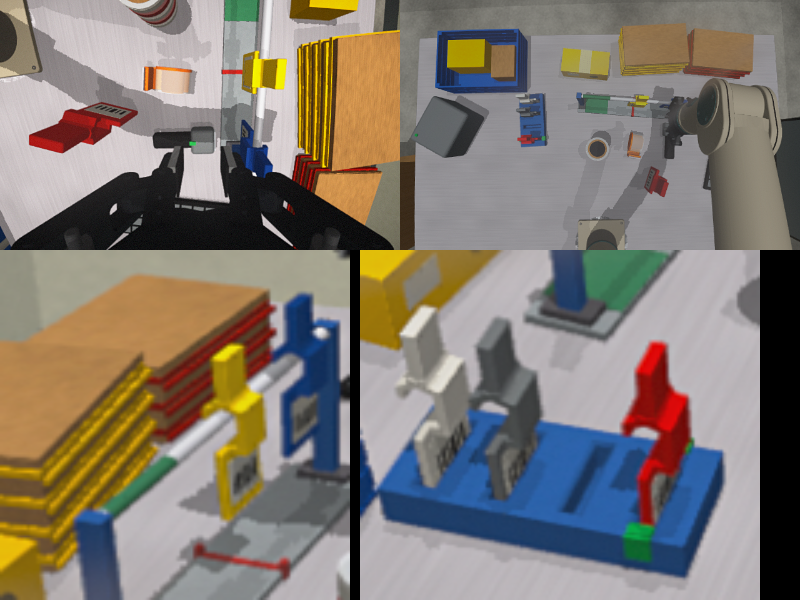

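Yellow hangs upright on the rail and red stands in the clipped slot, with everything else in place. One last numeric check of the centring.

```bash
python3 - <<'E'
from h import *
np.set_printoptions(precision=4,suppress=True)
F=pickle.load(open('pics/fin.pkl','rb'));f=F['wrist']
h=cv2.cvtColor(f['img'],cv2.COLOR_RGB2HSV);m=cv2.inRange(h,(20,150,200),(34,255,255));m[:,:420-16]=0;m[:,465:]=0;m[:70]=0;m[170:]=0
for c in cv2.findContours(m,0,cv2.CHAIN_APPROX_NONE)[0]:
    if cv2.contourArea(c)>60: r=cv2.minAreaRect(c);print(r,onz(f,[r[0]],.262),onz(f,cv2.boxPoints(r),.262)[:,:2])
for b in blobs(f,(0,140,60),(8,255,255),(340,95,400,130),10): print('mark line',b,onz(f,[b[5:7]],.012))
for n in ('side','top'):
  a=pickle.load(open(f'pics/{n}0.pkl','rb'))['img'].astype(int)
s=F['side'];hh=cv2.cvtColor(s['img'],cv2.COLOR_RGB2HSV);m=cv2.inRange(hh,(20,120,60),(34,255,255));k=np.zeros_like(m);k[110:200,305:328]=m[110:200,305:328]
ys,xs=np.where(k);print('yel side box',xs.min(),xs.max(),ys.min(),ys.max(), 'red0 303-326,110-182')
E
```

```text
((449.06475830078125, 118.00563049316406), (15.030238151550293, 49.20561599731445), 4.969740390777588) [[ 0.6058 -0.1508  0.262 ]] [[ 0.5988 -0.1678]
 [ 0.6016 -0.1327]
 [ 0.6126 -0.1344]
 [ 0.6102 -0.1696]]
((416.2837829589844, 116.29730224609375), (27.619029998779297, 68.55437469482422), 9.462321281433105) [[ 0.5815 -0.1477  0.262 ]] [[ 0.5667 -0.1696]
 [ 0.5761 -0.1222]
 [ 0.5957 -0.1267]
 [ 0.5873 -0.1747]]
mark line (np.int32(201), np.int32(355), np.int32(112), np.int32(33), np.int32(7), np.float64(371.0), np.float64(114.6)) [[ 0.5865 -0.1504  0.012 ]]
yel side box 306 324 116 183 red0 303-326,110-182
```

```bash
python3 -c "
from workcell import manip
print(manip.hand_in())"
```

```text
the job is handed in; nothing more can be done
None
```

I moved the red tag from the rail into the empty slot between the green clips. I then hooked the yellow tag onto the rail over the green stretch and slid it, 2 mm above hanging, to the red mark. The job was handed in at about 21 s; no verdict was reported.

- **Red:** it stands upright and fully down. There was light floor contact at the expected height (about 3 N), and it sits level with its neighbours in the side view.
- **Yellow:** it hangs upright with its tab at y = -0.151. The mark is at about -0.152, so it is centred to 1–2 mm.
- **Everything else:** the other tags and the packing things looked unmoved in the last pictures. I judged this by eye, without measuring. The gripper had withdrawn clear of everything.
- **Disagreements:** estimates of the mark along the rail ranged from -0.150 to -0.154, because the band was partly hidden in the top view and noisy in the side view. That is well inside the 10 mm allowed. No checks failed.

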